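Pour the soak-bowl marbles from the carton in the tipping stand

ROBOT

A 7-joint arm with a two-finger parallel gripper is mounted at the origin on the work surface. World frame = base frame: x ahead of the robot, y to its left, z up, the work surface at z = 0. Lengths are in mm, angles in rad, forces in N, time in s.
With the tool pointing down it reaches from about 400 to 850 mm from the base axis. Payload 4.5 kg.
Tool frame: the origin (TCP) lies midway between the tips of the shut fingers; the grasp point (between the pads) lies 19 mm behind it; y points along the fingers, z is the direction in which the jaws open and shut, and the axes are right-handed (so a half turn about y gives the same grasp; the last joint's range is limited). The gripper opens to 88 mm and grips with 3 to 60 N. Pads are 18 mm wide; open, the fingers measure 123 mm over their backs; the gripper's body (75 mm by 187 mm) begins 45 mm behind the grasp point.
Start: joints at [-1.153, 0.689, -0.195, 1.565, 0.157, 0.902, -0.215], TCP at [234.012, 579.562, 238.743] pointing down, gripper open.
Joint ranges: [-3.01, 3.01], [-0.46, 2.08], [-1.47, 1.51], [0.13, 2.56], [-1, 4.14], [0.04, 2.09], [-2.66, 2.66]. Speed limits (rad/s): [2.57, 2.57, 3.14, 3.14, 3.14, 3.14, 3.14].

INTERFACE

Orientations are given as a 3x3 rotation matrix whose columns are the frame's x, y, z axes.
In Python, from station import r gives the robot as it stands. Calls block until the motion is done:
- r.move_pose(position, orientation): joint-space move of the TCP to a pose.
- r.move_straight(position, feed=150, rotation=None): straight line of the TCP; rotation=None keeps the orientation; feed is the mean speed in mm/s.
- r.move_j(angles): joint-space move.
- r.gripper_to(opening, newtons=None): opening from 0.0 (shut) to 1.0 (fully open); newtons is the grip in N (None keeps the last); returns when the fingers have stopped.
- r.pause(seconds).
- r.inverse_kinematics(position, orientation): joint angles nearest the present ones, or None.
- r.sense(): the state.
- r.camera(name): name is "side" or "top"; returns the picture (384x512x3 uint8, blue, green, red); there is no depth.
- r.camera_model(name): a dict with "fx", "fy", "cx", "cy" (pixels), "xyz" and "orientation" of the camera in the world. Camera axes: x right, y up, looking along -z (the intrinsics and any distortion apply to the point x, -y, -z); pixel columns grow to the right and rows downward; lengths in mm; the calibration is good to about 2 mm. A picture is of the moment at which its call begins. camera_model takes no time and is no camera call.
A pose or a line that the arm cannot do raises r.PlanningError and nothing moves.
- r.hand_in(): hands the job in, once; it reports no verdict.
The state is a dict: "time_s": time; "qpos": joint angles; "qd": joint speeds; "effort": joint torques, N m; "position": TCP position; "tcp_rot": TCP orientation; "wrist_force": force on the tool from outside, world axes, zero at the start; "moment": the same for the moment, N m; "width": opening from 0.0 (shut) to 1.0 (fully open).
Only numpy, scipy, OpenCV 4.12 (cv2) and the standard library are available. Lean on these libraries where they do the work, as an engineer would, in place of code of your own. Each camera call takes 0.05 s, during which the arm holds its last target.

TASK

With the carton still at rest in its tipping stand, pull its folded spout fully out by the pink tab; then pull the stand's lever all the way forward and hold it there until all six marbles have rolled into the soak bowl. Ease the lever back slowly until the carton is fully home again, never letting it snap back, then let go, leaving the marbles in the bowl and the bowl and bottles where they stand.

Things in the scene. Friction and masses are not known exactly. Their poses are not given: they have to be found in the camera images.
- stand: White tipping stand, fixed to the desk. Its origin lies on the desk under the pivot axle. Its x points roughly at the robot, z is up; the carton tips and pours towards its -y; the axle runs along its x, 150 mm above the desk. Foot plate 190 x 140 x 12 mm behind the axle (y +25 to +165 mm), two uprights at x = +/-56 mm.
- pivot (a point): Centre of the axle, 150 mm above the stand's origin; axes as the stand.
- cradle (a joint): Tip angle of cradle and strapped-in carton, rad: 0 = home on its stop (carton leans 30 degrees to the stand's -y), 1.45 = far stop (113 degrees, spout down). Turns about the stand's +x through the pivot. A spring pulls it home: 0.55 N m at home to 1.4 N m at full stroke (3 to 9 N at the lever grip); let go, it snaps back. Held over 1.3 rad with the spout out, all marbles roll out within 2 s.
- lever_grip (a point): Middle of the black round grip (18 mm thick, 70 mm long, along the stand's x) on the end of the steel lever at the stand's +x side. Rigid with the cradle: it circles the axle at radius 170 mm, 110 mm to the stand's +x of the pivot. At home it is 40 degrees behind vertical (to the stand's +y, 280 mm above the desk), at full stroke 43 degrees in front. Axes: the carton's (x along the axle).
- spout (a joint): Angle of the carton's spout, rad: 0 = folded flush with the carton's face, 0.85 = fully out against its stop. It turns about the carton's +x (parallel to the axle) at spout_hinge; it is stiff (0.08 N m, about 2 N at the tab) and stays where it is left.
- spout_tab (a point): Grip point in the pink tab, 26 mm out from the hinge line and 40.5 mm up the flap (76 x 47 x 4 mm). Tab: 32 mm wide along the axle, 7 thick, 34 out. Axes: x along the axle, z up the flap, -y out. At home the carton's top edge, 10 mm further up, overhangs the tab: reach it with fingers parallel to the leaning face (30 degrees), from the stand's -y side, one each side of the tab.
- spout_hinge (a point): Middle of the spout's hinge line, the lower edge of the flap, on the carton's pouring face: 25 mm up and 35 mm out from the pivot in the carton's own axes. The carton is 80 mm (along the axle) x 70 x 150 mm, centred on the pivot.
- bowl: Round white ceramic soak bowl, 170 mm across its rim, 50 mm high, 0.6 kg, loose on the desk under the spout, about 75 mm to the stand's -y of its origin. Origin: centre of its underside.
- marble0_center (a point): Centre of a 22 mm glass marble, 14 g, one of six in the carton (seen through the clear window in its far side).
- marble1_center (a point): Centre of a 22 mm glass marble, 14 g, one of six in the carton (seen through the clear window in its far side).
- marble2_center (a point): Centre of a 22 mm glass marble, 14 g, one of six in the carton (seen through the clear window in its far side).
- marble3_center (a point): Centre of a 22 mm glass marble, 14 g, one of six in the carton (seen through the clear window in its far side).
- marble4_center (a point): Centre of a 22 mm glass marble, 14 g, one of six in the carton (seen through the clear window in its far side).
- marble5_center (a point): Centre of a 22 mm glass marble, 14 g, one of six in the carton (seen through the clear window in its far side).
- polish_teal: Bystander: small polish bottle, teal with a grey cap, 36 mm across, 85 mm high; origin at the underside.
- polish_cream: Bystander: small polish bottle, cream with a brown cap, 36 mm across, 85 mm high; origin at the underside.
- remover: Bystander: mauve remover bottle, 54 mm across, 140 mm high; origin at the underside.
Things that resemble listed ones, but are neither listed nor needed, are in the scene too. Of the things shaped like the bowl, the white one is meant.

How it is judged (in metres and radians):
On the way, in this order (a step that is already met when the one before it is completed fails the run):
1. The spout is pulled fully out (over 0.7 rad) while the carton is at rest (cradle under 0.15 rad) (value of joint spout above 0.7 rad and value of joint cradle below 0.15 rad), for 0.2 s.
2. The lever is pulled all the way: cradle over 1.3 rad (value of joint cradle above 1.3 rad), for 0.2 s.
At the end, for the whole second after the job is handed in: All six marbles lie at rest in the bowl (each centre within 80 mm of the bowl's axis and less than 55 mm above the desk), the bowl is upright, and the cradle is home (under 0.06 rad) (value of joint cradle below 0.06 rad and angle between bowl's own z axis and vertical below 0.1 rad and horizontal distance between each of marble0_center, marble1_center, marble2_center, marble3_center, marble4_center, marble5_center and bowl below 0.08 m and height (world z) of each of marble0_center, marble1_center, marble2_center, marble3_center, marble4_center, marble5_center below 0.055 m and linear speed of each of marble0, marble1, marble2, marble3, marble4, marble5 below 0.05 m/s); the robot touches nothing.
It fails at once if The carton snaps back: the cradle returns faster than 1.5 rad/s while more than 0.1 rad from home (velocity of joint cradle below -1.5 rad/s and value of joint cradle above 0.1 rad).
It fails at once if The bowl is moved more than 25 mm (distance of bowl from where it was at the start of the episode above 0.025 m).
It fails at once if A bottle is moved more than 30 mm (distance of any of polish_teal, polish_cream, remover from where it was at the start of the episode above 0.03 m).
It also fails if it takes over 72 s, if anything falls off the work surface, if the arm or the gripper's body presses on something with over 40 N, if the wrist force passes 120 N, or if a joint passes its speed limit or range.

## Working session

There is one attempt and no reset: what is moved stays moved. The work goes in short steps, each a Python script; the robot and the scene stay as the last script left them, time stands still between calls to the robot, and variables do not carry over. Pictures are saved under pics/ and viewed, and the job is handed in when it is done.

```bash
ls; mkdir -p pics
python3 - <<'E'
from station import r
import cv2,json
for n in("side","top"):
    cv2.imwrite(f"pics/{n}0.png",cv2.resize(r.camera(n),(800,600),interpolation=cv2.INTER_CUBIC)); print(n,r.camera_model(n))
print(r.sense())
E
```

```text
pics
side {'fx': 384.96390496665833, 'fy': 384.96390496665833, 'cx': 254.68273074623343, 'cy': 187.1995982689528, 'xyz': array([ 133.90264543, -504.74254864,  824.44149987]), 'orientation': array([[ 0.7477951 ,  0.45206702, -0.4862488 ],
       [-0.66392787,  0.51083328, -0.54612192],
       [ 0.00150836,  0.73122142,  0.68213852]])}
top {'fx': 486.33592357081085, 'fy': 486.33592357081085, 'cx': 258.3621113185468, 'cy': 187.4110145656977, 'xyz': array([ 465.4896301 ,    8.06190326, 1527.86162006]), 'orientation': array([[-0.00598839,  0.99515343, -0.09815192],
       [-0.999826  , -0.00769263, -0.01699414],
       [-0.01766682,  0.09803308,  0.99502633]])}
{'time_s': 0.1, 'qpos': array([-1.15321077,  0.68986954, -0.19453587,  1.56621122,  0.15731666,
        0.90249917, -0.21512507]), 'qd': array([ 0.00062201, -0.00377569, -0.00198765, -0.00269961,  0.00034208,
        0.0004149 , -0.00025534]), 'effort': array([-3.15791782e-03, -5.28497744e+01, -1.27146419e+00, -1.53836918e+01,
       -5.25627541e-02,  1.94468492e-03,  2.74097050e-05]), 'position': array([233.85061288, 579.00917657, 238.01739048]), 'tcp_rot': array([[ 9.27280165e-01, -4.82480801e-04,  3.74367818e-01],
       [-3.74368110e-01, -1.51919804e-03,  9.27278928e-01],
       [ 1.21344577e-04, -9.99998730e-01, -1.58934764e-03]]), 'wrist_force': array([ 0.43677524, -0.66645959, -0.25571245]), 'moment': array([ 0.03223505, -0.0363764 , -0.01169183]), 'width': 1.0030728919774587}
```

View pics/side0.png

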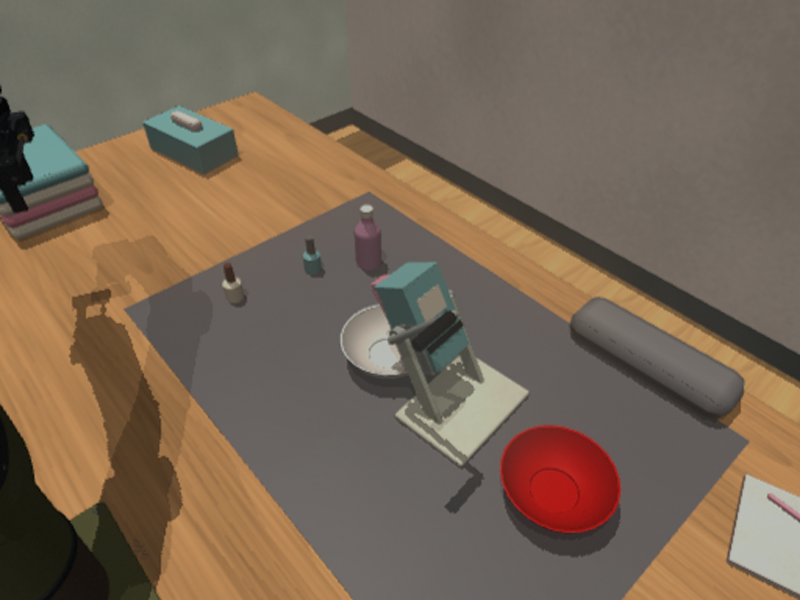

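View pics/top0.png

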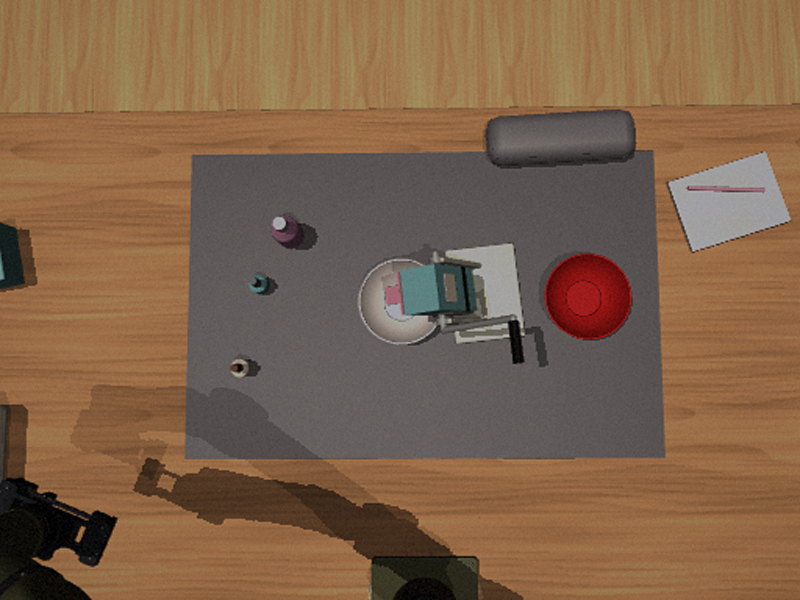

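The white bowl is at top (400,301), under the spout, and the red bowl is at (588,296). The white one is the one meant. The stand is at about top (460,290), with the grip at top (516,341). I'll enlarge both views to confirm and measure.

Run:
```python
from station import r
import cv2
t=r.camera("top"); s=r.camera("side")
cv2.imwrite("pics/raw_top.png",t); cv2.imwrite("pics/raw_side.png",s)
def g(c,k,n,x0,y0):
    c=cv2.resize(c,None,fx=k,fy=k,interpolation=cv2.INTER_CUBIC)
    for i in range(0,c.shape[1],10*k):
        cv2.putText(c,str(x0+i//k),(i,8),0,.33,(255,255,255),1); cv2.line(c,(i,10),(i,14),(0,255,255),1)
    for i in range(0,c.shape[0],10*k):
        cv2.putText(c,str(y0+i//k),(0,i+4),0,.33,(255,255,255),1); cv2.line(c,(24,i),(28,i),(0,255,255),1)
    cv2.imwrite(n,c)
g(t[145:245,222:347],6,"pics/t1.png",222,145)
g(s[155:300,210:345],4,"pics/s1.png",210,155)
```

```text
(no output)
```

View pics/t1.png

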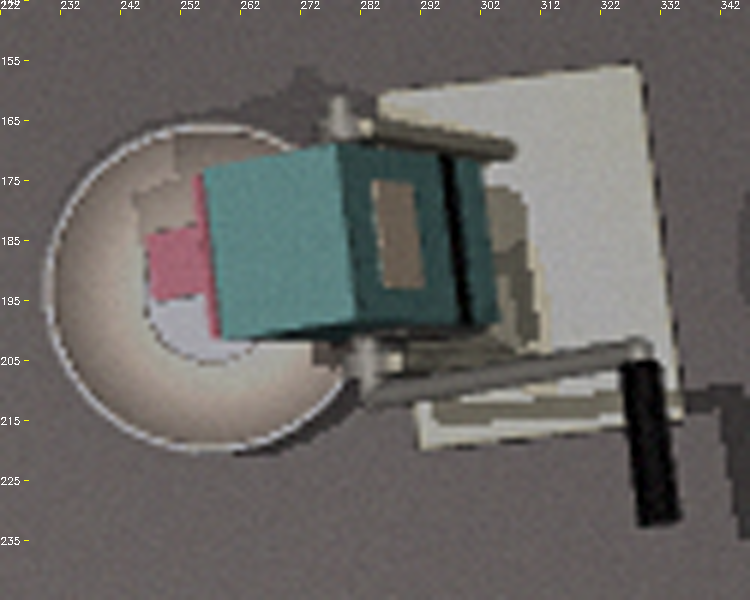

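View pics/s1.png

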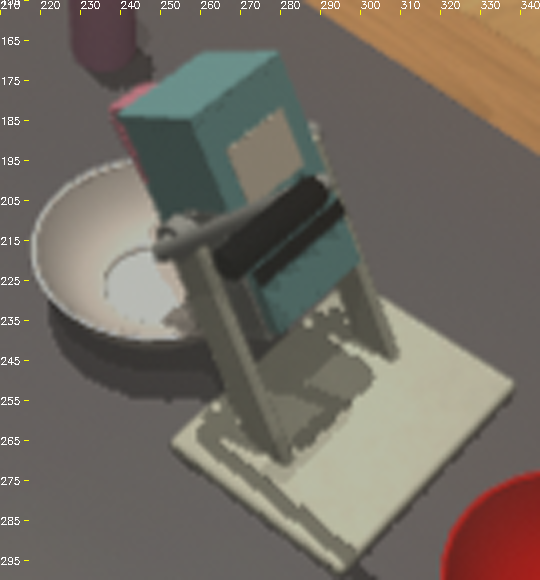

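```bash
cat > h.py <<'E'
import numpy as np
from scipy.optimize import least_squares
CM={'side':dict(f=384.96390496665833,cx=254.68273074623343,cy=187.1995982689528,t=np.array([133.90264543,-504.74254864,824.44149987]),R=np.array([[0.7477951,0.45206702,-0.4862488],[-0.66392787,0.51083328,-0.54612192],[0.00150836,0.73122142,0.68213852]])),
'top':dict(f=486.33592357081085,cx=258.3621113185468,cy=187.4110145656977,t=np.array([465.4896301,8.06190326,1527.86162006]),R=np.array([[-0.00598839,0.99515343,-0.09815192],[-0.999826,-0.00769263,-0.01699414],[-0.01766682,0.09803308,0.99502633]]))}
def proj(n,P):
    c=CM[n]; p=(np.atleast_2d(P)-c['t'])@c['R']
    return np.c_[c['cx']+c['f']*p[:,0]/-p[:,2], c['cy']-c['f']*p[:,1]/-p[:,2]]
def ray(n,uv,z):
    c=CM[n]; d=c['R']@np.array([(uv[0]-c['cx'])/c['f'],-(uv[1]-c['cy'])/c['f'],-1]); return c['t']+d*(z-c['t'][2])/d[2]
def Rz(a): return np.array([[np.cos(a),-np.sin(a),0],[np.sin(a),np.cos(a),0],[0,0,1]])
def Rx(a): return np.array([[1,0,0],[0,np.cos(a),-np.sin(a)],[0,np.sin(a),np.cos(a)]])
E
cat > fit.py <<'E'
from h import *
C=np.array
def car(x,y,z,th=0): return Rx(np.radians(30)+th)@C([x,y,z])+C([0,0,150])
T=[((380,94),(-95,25,12)),((637,65),(-95,165,12)),((682,416),(95,165,12)),((420,448),(95,25,12)),
((650,443),(110,109.3,280.2)),((641,362),(75,109.3,280.2)),((659,523),(145,109.3,280.2)),
((203,168),car(-40,-35,75)),((335,145),car(-40,35,75)),((357,321),car(40,35,75)),((220,338),car(40,-35,75))]
S=[((170,441),(95,25,12)),((345,572),(95,165,12)),((514,381),(-95,165,12)),((228,262),(145,109.3,280.2)),
((120,116),car(40,-35,75)),((190,123),car(40,35,75)),((275,52),car(-40,35,75)),((203,51),car(-40,-35,75))]
pt=C([[222+(u+.5)/6-.5,145+(v+.5)/6-.5] for (u,v),_ in T]); ps=C([[210+(u+.5)/4-.5,155+(v+.5)/4-.5] for (u,v),_ in S])
Pt=C([p for _,p in T],float); Ps=C([p for _,p in S],float)
def f(q,full=False):
    R=Rz(q[2]); t=C([q[0],q[1],0])
    a=proj('top',Pt@R.T+t)-pt; b=proj('side',Ps@R.T+t)-ps
    return (a,b) if full else np.r_[a.ravel(),b.ravel()]
s=least_squares(f,[600,0,np.pi],loss='soft_l1'); print(s.x, np.sqrt(np.mean(s.fun**2)))
a,b=f(s.x,True); print(a.round(1).tolist()); print(b.round(1).tolist())
import cv2
for n,(x0,x1,y0,y1) in(('bowl rim ctr',(45,358,125,452)),):
    print(n, ray('top',(222+((x0+x1)/2+.5)/6-.5,145+((y0+y1)/2+.5)/6-.5),50))
for n,uv,z in(('remover cap',(279*.64,223*.64),140),('teal',(262*.64,284*.64),85),('cream',(238*.64,368*.64),85)): print(n,ray('top',uv,z))
E
python3 fit.py
```

```text
[605.77174198 -31.71428801   3.2526628 ] 0.731689778281296
[[-1.3, -0.8], [0.1, -1.3], [0.6, 0.2], [-0.5, 0.2], [-0.2, -0.4], [-0.5, -0.5], [0.1, -0.1], [-0.5, -0.0], [-0.4, -0.6], [-0.5, -0.4], [0.0, 0.4]]
[[-0.4, 0.5], [-0.3, 0.7], [1.6, 0.6], [-0.3, 2.2], [-1.3, 0.6], [0.1, -0.4], [1.2, 0.4], [-0.0, 0.9]]
bowl rim ctr [595.23234187  43.1496856   50.        ]
remover cap [734.53351885 262.65664168 140.        ]
teal [626.9231295  304.22805126  85.        ]
cream [466.95396575 347.93481198  85.        ]
```

```bash
cat > g.py <<'E'
from h import *
C=np.array
ST=C([605.8,-31.7,0]); RS=Rz(3.2527); PIV=C([0,0,150.])
L=np.array([-3.01,-.46,-1.47,.13,-1,.04,-2.66]); U=np.array([3.01,2.08,1.51,2.56,4.14,2.09,2.66])
A0=np.radians(30)
def w(p): return RS@C(p,float)+ST
def tool(tilt,sgn=1):
    """tilt about stand x: fingers point (0,sin,-cos) in stand"""
    y=RS@C([0,np.sin(tilt),-np.cos(tilt)]); z=sgn*(RS@C([1.,0,0])); return np.c_[np.cross(y,z),y,z]
def tab(sp): return w(PIV+Rx(A0)@(C([0,-35,25.])+Rx(sp)@C([0,-26,40.5])))
def tcp(p,R): return p+19*R[:,1]
def grip(th): 
    a=np.radians(40)-th; return w([110,170*np.sin(a),150+170*np.cos(a)])
def levR(sgn=1,tilt=0.0):
    y=RS@C([0,np.sin(tilt),-np.cos(tilt)]); z=sgn*(RS@C([0,np.cos(tilt),np.sin(tilt)])); return np.c_[np.cross(y,z),y,z]
E
python3 - <<'E'
from station import r
from g import *
print(tab(0),tab(.85),grip(0),grip(1.45))
def show(n,p,R):
    q=r.inverse_kinematics(p,R); print(n, None if q is None else (np.round(q,2).tolist(), round(float(min((np.array(q)-L).min(),(U-q).min())),2)))
for s in(1,-1):
    R=tool(A0,s); show(('pre',s),tcp(tab(0),R)-80*R[:,1],R); show(('grasp',s),tcp(tab(0),R),R)
    for k in (.4,.6,.8,1): R=tool(A0+.87*k,s); show(('out',s,k),tcp(tab(.87),R),R)
    for t in(0,.3,-.3):
      for th in(0,.7,1.42): R=levR(s,t); show(('lev',s,t,th),tcp(grip(th),R),R)
print(r.sense()['time_s'])
E
```

```text
[596.31125654  53.34987212 176.22466395] [596.08479751  55.37967851 136.58936807] [ 508.59443585 -152.4967803   280.22755533] [483.60403418  71.49815393 274.17039487]
('pre', 1) ([-0.12, 0.83, -0.68, 1.6, 0.93, 1.37, 2.1], 0.56)
('grasp', 1) ([-0.08, 0.9, -0.62, 1.68, 1.02, 1.24, 2.04], 0.62)
('out', 1, 0.4) ([-0.24, 1.08, -0.56, 1.63, 1.17, 1.51, 1.85], 0.58)
('out', 1, 0.6) ([-0.29, 1.16, -0.57, 1.58, 1.22, 1.69, 1.8], 0.4)
('out', 1, 0.8) ([-0.32, 1.25, -0.57, 1.53, 1.27, 1.86, 1.76], 0.23)
('out', 1, 1) ([-0.45, 1.29, -0.35, 1.49, 1.21, 1.85, 1.78], 0.24)
('lev', 1, 0, 0) ([-0.08, 0.58, 0.47, 1.84, -0.35, 0.81, -0.89], 0.65)
('lev', 1, 0, 0.7) ([-0.32, 0.48, 0.49, 1.88, -0.29, 0.86, -1.14], 0.68)
('lev', 1, 0, 1.42) ([-0.54, 0.53, 0.49, 1.96, -0.36, 0.74, -1.3], 0.6)
('lev', 1, 0.3, 0) ([-0.35, 0.59, 0.62, 1.94, -0.08, 0.61, -1.22], 0.57)
('lev', 1, 0.3, 0.7) ([-0.66, 0.55, 0.77, 1.93, -0.1, 0.76, -1.37], 0.63)
('lev', 1, 0.3, 1.42) ([-0.82, 0.61, 0.67, 1.96, -0.1, 0.73, -1.62], 0.6)
('lev', 1, -0.3, 0) ([0.18, 0.62, 0.3, 1.73, -0.51, 1.03, -0.71], 0.49)
('lev', 1, -0.3, 0.7) ([-
[... 484 characters left out ...]
 1.39, 0.6, 1.51, 0.61, 1.19, -0.93], 0.69)
('lev', -1, 0, 0) ([0.45, 0.55, -0.38, 1.82, 0.27, 0.83, 1.61], 0.74)
('lev', -1, 0, 0.7) ([0.23, 0.45, -0.35, 1.85, 0.2, 0.87, 1.46], 0.71)
('lev', -1, 0, 1.42) ([0.03, 0.5, -0.4, 1.93, 0.28, 0.76, 1.15], 0.63)
('lev', -1, 0.3, 0) ([0.12, 0.52, -0.14, 1.92, 0.55, 0.75, 1.27], 0.64)
('lev', -1, 0.3, 0.7) ([-0.07, 0.45, -0.18, 1.9, 0.49, 0.9, 1.12], 0.66)
('lev', -1, 0.3, 1.42) ([-0.27, 0.52, -0.22, 1.93, 0.52, 0.88, 0.84], 0.63)
('lev', -1, -0.3, 0) ([0.81, 0.71, -0.8, 1.7, 0.23, 0.99, 1.67], 0.67)
('lev', -1, -0.3, 0.7) ([0.6, 0.56, -0.7, 1.79, 0.07, 0.93, 1.62], 0.77)
('lev', -1, -0.3, 1.42) ([0.45, 0.61, -0.81, 1.92, 0.19, 0.73, 1.29], 0.64)
0.2
```

Run:
```python
from station import r
from g import *
import cv2
for x in(-16,16):
  p=w(PIV+Rx(A0)@(C([0,-35,25.])+C([x,-34,44]))); print((6*(proj('top',p)[0]-[222,145])).round(), 'seen tip corners ~(146,235),(155,300)')
R=tool(A0,-1); p=tcp(tab(0),R)
r.gripper_to(0.68,10)
r.move_pose(p-80*R[:,1],R)
s=r.sense(); print(s['time_s'],s['position']-(p-80*R[:,1]),s['wrist_force'])
t=r.camera('top');sd=r.camera('side')
a=cv2.resize(t[120:245,200:355],None,fx=4,fy=4,interpolation=2);b=cv2.resize(sd[110:260,170:320],None,fx=4,fy=4,interpolation=2)
cv2.imwrite('pics/t2.png',a);cv2.imwrite('pics/s2.png',b)
```

```text
[148. 229.] seen tip corners ~(146,235),(155,300)
[156. 297.] seen tip corners ~(146,235),(155,300)
2.95 [-0.14060745  1.60111629 -0.24313618] [-0.14729125 -0.88978324  0.31027151]
```

View pics/t2.png

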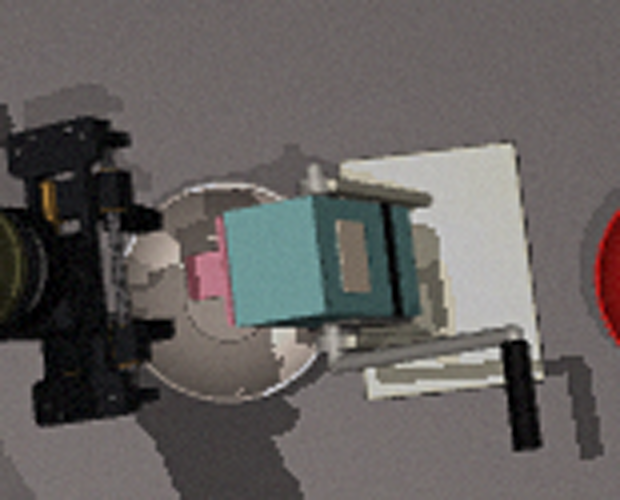

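View pics/s2.png

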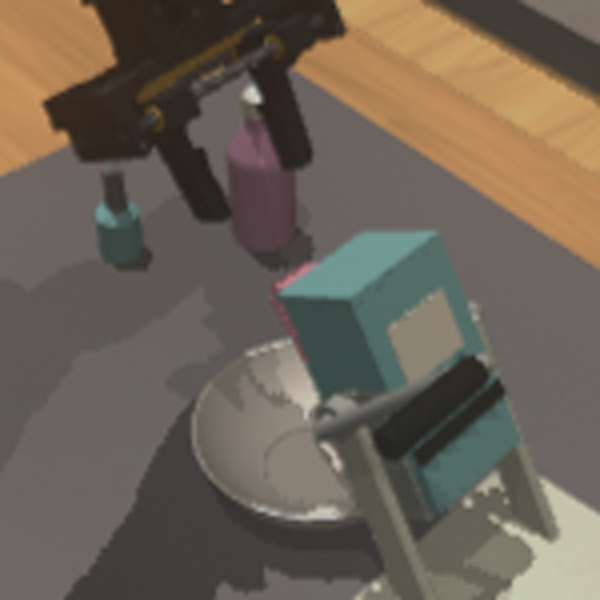

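The fingers straddle the tab: in the top crop they are at rows 220 and 328, with the tab at (208,274). They sit parallel to the face. Next I approach, grip and swing the spout out.

Run:
```python
from station import r
from g import *
import cv2
R=tool(A0,-1); d=C([-1.5,0,0]); p=tcp(tab(0),R)+d
r.move_straight(p,feed=80,rotation=R)
s=r.sense(); print(s['time_s'],s['position']-p,s['wrist_force'])
r.gripper_to(0.2,12)
s=r.sense(); print(s['time_s'],s['width']*88,s['wrist_force'])
for sp in np.linspace(0,.87,7)[1:]:
    R=tool(A0+.6*sp,-1); p=tcp(tab(sp),R)+d
    r.move_straight(p,feed=40,rotation=R); s=r.sense(); print(round(s['time_s'],2),round(s['width']*88,1),(s['position']-p).round(1),s['wrist_force'].round(1))
t=r.camera('top');sd=r.camera('side')
cv2.imwrite('pics/t3.png',cv2.resize(t[120:245,200:355],None,fx=4,fy=4,interpolation=2));cv2.imwrite('pics/s3.png',cv2.resize(sd[110:260,170:320],None,fx=4,fy=4,interpolation=2))
```

```text
4.2 [0.38961161 0.46307897 0.35941582] [ 0.66704478  1.07196575 -0.38529081]
4.7333 31.510112941875708 [ 5.68788198 -0.44231143 -1.66843219]
5.03 31.6 [ 3.   1.9 -0.1] [ 5.3  1.1 -1.3]
5.32 31.2 [ 3.   2.4 -0.5] [ 5.6  2.2 -0.8]
5.61 31.5 [ 3.   2.5 -0.8] [ 5.7  2.9 -0.9]
5.91 31.9 [ 3.   2.6 -1. ] [ 6.9  3.1 -1.5]
6.21 31.6 [ 3.   2.5 -1.2] [ 7.2  3.1 -0.8]
6.51 31.5 [ 3.   3.3 -0.6] [3.1 8.1 5.3]
```

View pics/t3.png

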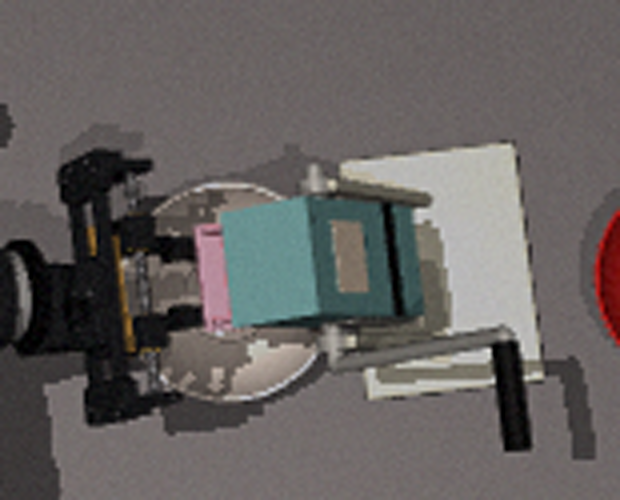

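View pics/s3.png

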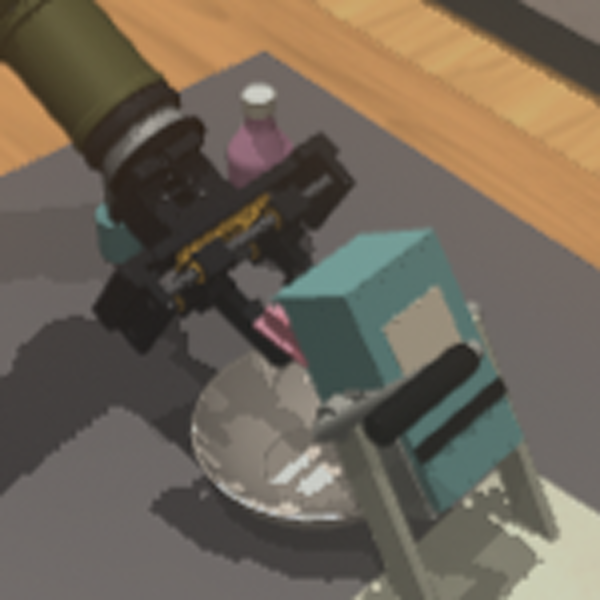

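The spout is out and against its stop: the wrist force rose to about 10 N, and the lever grip shifted about 4 px, so the cradle lifted about 0.06 rad. I'll ease back slightly before releasing.

Run:
```python
from station import r
from g import *
import cv2
d=C([-1.5,0,0])
R=tool(A0+.6*.87,-1); p=tcp(tab(.83),R)+d
r.move_straight(p,feed=15,rotation=R); s=r.sense(); print(s['wrist_force'],(s['position']-p).round(1))
r.pause(0.4); s=r.sense(); print(s['wrist_force'])
r.gripper_to(0.68,12); r.pause(0.3)
R2=R; p2=p-110*R[:,1]; r.move_straight(p2,feed=150)
s=r.sense();print(s['time_s'],s['wrist_force'])
t=r.camera('top');sd=r.camera('side')
cv2.imwrite('pics/t4.png',cv2.resize(t[120:245,200:355],None,fx=4,fy=4,interpolation=2));cv2.imwrite('pics/s4.png',cv2.resize(sd[110:260,170:320],None,fx=4,fy=4,interpolation=2))
for th in (0,): print('grip ends crop', [((proj('top',w([x,109.3,280.2]))[0]-[200,120])*4).round() for x in(75,145)])
for sp in(.85,.75,0): print(sp,[((proj(c,w(PIV+Rx(A0)@(C([0,-35,25.])+Rx(sp)@C([16.,-34,40.5]))))[0]-o)*4).round() for c,o in(('top',[200,120]),('side',[170,110]))])
```

```text
[4.55531555 6.24623353 4.75427942] [3.1 3.1 0.3]
[4.35861873 7.67601524 4.9426024 ]
9.05 [-0.50582437  0.6645607  -0.85149507]
grip ends crop [array([512., 338.]), array([526., 447.])]
0.85 [array([202., 302.]), array([278., 341.])]
0.75 [array([198., 302.]), array([275., 334.])]
0 [array([195., 298.]), array([273., 289.])]
```

View pics/t4.png

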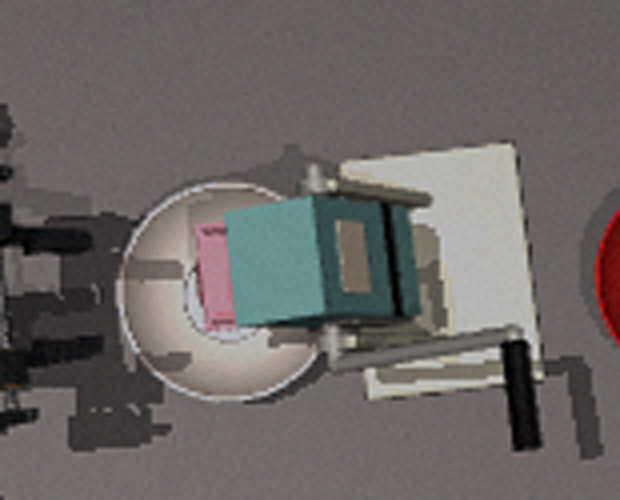

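View pics/s4.png

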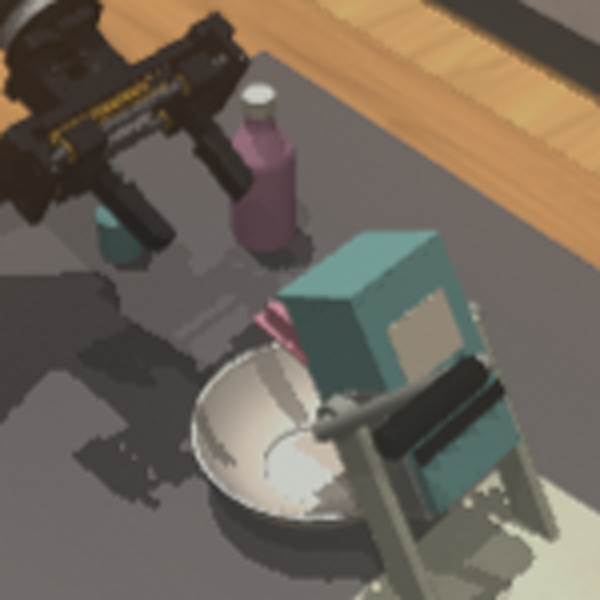

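Run:
```python
from g import *
import cv2
outs=[]
for f,c,o in(('pics/t4.png','top',C([200,120])),('pics/s4.png','side',C([170,110]))):
  im0=cv2.imread(f)
  for sp in(.6,.85):
    im=im0.copy()
    P=[w(PIV+Rx(A0)@(C([0,-35,25.])+Rx(sp)@C(q,float))) for q in((-38,0,0),(38,0,0),(38,0,47),(-38,0,47),(-38,0,0))]
    T=[w(PIV+Rx(A0)@(C([0,-35,25.])+Rx(sp)@C(q,float))) for q in((-16,-4,40.5),(-16,-34,40.5),(16,-34,40.5),(16,-4,40.5))]
    for X,col in((P,(0,255,255)),(T,(0,255,0))):
      cv2.polylines(im,[((proj(c,C(X))-o+.5)*4).astype(int)],False,col,1)
    a=C([150,190]) if c=='top' else C([220,260])
    outs.append(cv2.resize(im[a[1]:a[1]+160,a[0]:a[0]+160],None,fx=2.4,fy=1.8,interpolation=2) if 0 else cv2.resize(im[a[1]:a[1]+150,a[0]:a[0]+150],(300,300)))
cv2.imwrite('pics/ov.png',np.vstack([np.hstack(outs[:2]),np.hstack(outs[2:])]))
```

```text
(no output)
```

View pics/ov.png

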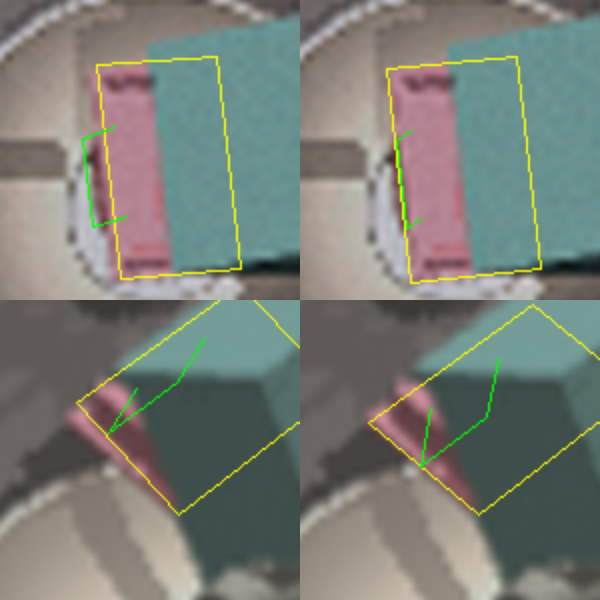

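The wrist load at release, force × arm ≈ 0.36 N m about the hinge, was well above the 0.08 N m of spout friction. So the spout was on its stop when I let go, and the overlay agrees with about 0.75–0.85 rad. The cradle is home again, with the grip back at (520,395). Now the lever.

Run:
```python
from station import r
from g import *
import cv2
s=r.sense(); R0=s['tcp_rot']
r.move_straight(s['position']+C([0,0,150]),feed=250)
R=levR(1); p=tcp(grip(0),R)
r.move_pose(p+C([0,0,110]),R)
r.move_straight(p,feed=120,rotation=R)
s=r.sense(); print(s['time_s'],(s['position']-p).round(1),s['wrist_force'].round(1))
t=r.camera('top');sd=r.camera('side')
cv2.imwrite('pics/t5.png',cv2.resize(t[120:245,200:355],None,fx=4,fy=4,interpolation=2));cv2.imwrite('pics/s5.png',cv2.resize(sd[110:260,170:320],None,fx=4,fy=4,interpolation=2))
```

```text
12.1667 [ 0.5 -0.1  0.5] [-0.1  0.2 -0.1]
```

View pics/t5.png

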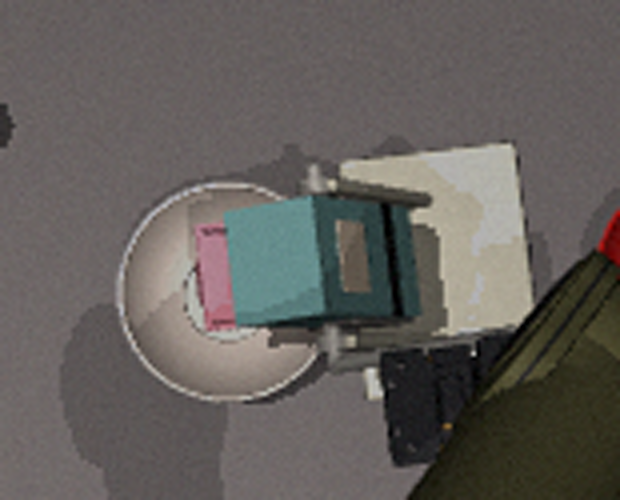

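View pics/s5.png

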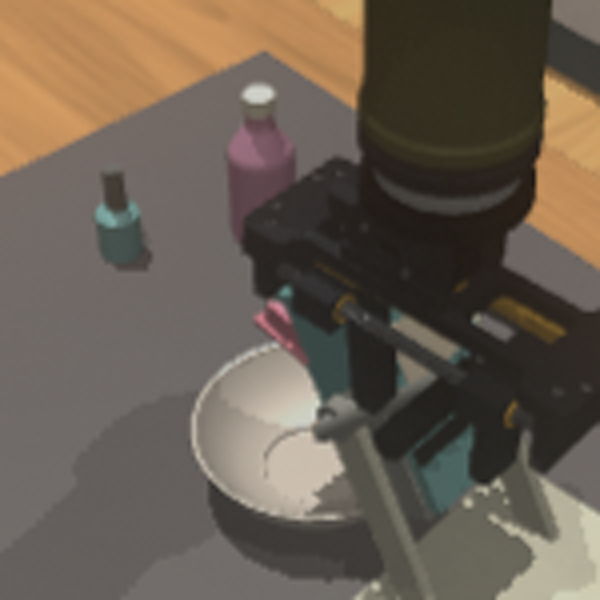

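The fingers straddle the black grip without contact. Next I close and pull to about 1.41 rad.

Run:
```python
from station import r
from g import *
import cv2
R=levR(1)
r.gripper_to(0.05,25); s=r.sense(); print(s['time_s'],'w',s['width']*88,s['wrist_force'].round(1))
for th in np.linspace(0,1.41,13)[1:]:
    p=tcp(grip(th),R); r.move_straight(p,feed=90,rotation=R); s=r.sense()
    print(round(th,2),round(s['time_s'],2),round(s['width']*88,1),(s['position']-p).round(1),s['wrist_force'].round(1))
r.pause(2.0); s=r.sense(); print(s['time_s'],(s['position']-p).round(1),s['wrist_force'].round(1))
t=r.camera('top');sd=r.camera('side')
cv2.imwrite('pics/t6.png',cv2.resize(t[120:245,180:335],None,fx=4,fy=4,interpolation=2));cv2.imwrite('pics/s6.png',cv2.resize(sd[110:260,170:320],None,fx=4,fy=4,interpolation=2))
```

```text
12.9917 w 16.484422967411145 [-0.9  4.   1.2]
0.12 13.37 16.8 [-0.1  0.5 -0.7] [  3.2   1.1 -10.7]
0.24 13.74 16.5 [ 0.1 -0.1 -0.1] [  2.    0.2 -10.8]
0.35 14.12 16.5 [ 0.2 -0.7  0.3] [ 2.8 -1.5 -8.9]
0.47 14.49 16.8 [ 0.5 -2.3  0.8] [ 2.5 -5.3 -3.9]
0.59 14.87 16.8 [ 0.8 -3.3  1.5] [ 1.3 -6.4  0.1]
0.7 15.24 17.2 [ 1.  -3.4  1.7] [ 1.  -6.4  2.1]
0.82 15.62 16.6 [ 1.  -3.   1.3] [ 1.6 -7.4 -0.1]
0.94 15.99 16.4 [ 1.1 -3.5  1.2] [ 2.4 -7.8 -0.8]
1.06 16.37 16.3 [ 1.2 -3.9  1.2] [ 2.1 -8.5 -1.3]
1.17 16.74 16.4 [ 1.3 -4.2  1.3] [ 2.7 -8.3  0.6]
1.29 17.12 16.1 [ 1.4 -4.4  1.2] [  2.8 -10.1   0.3]
1.41 17.49 15.5 [ 1.5 -4.4  1.3] [ 1.9 -9.9  2.2]
19.4917 [ 1.5 -4.7  1.5] [ 1.9 -9.4  2.1]
```

View pics/t6.png

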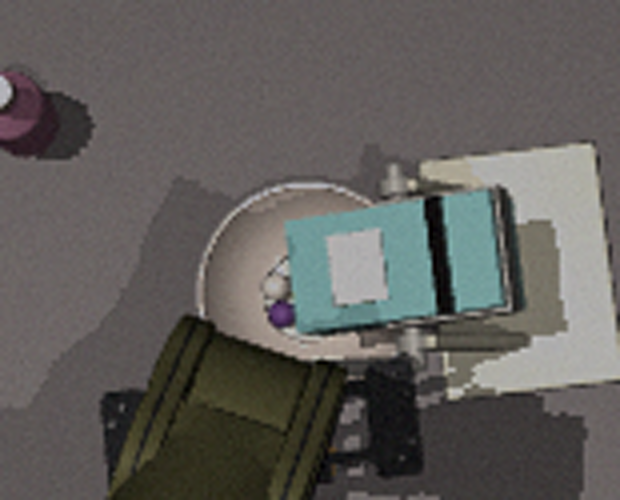

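View pics/s6.png

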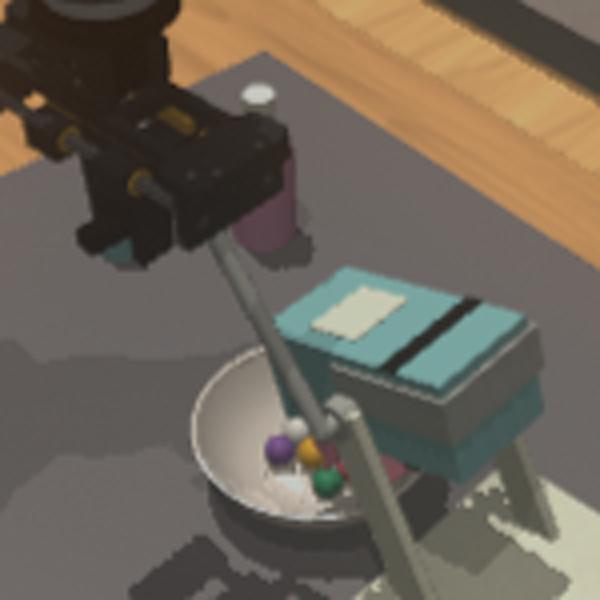

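At least four marbles are in the bowl: purple (280,450), white (297,430), orange (312,452) and green (327,482) in the side crop. The rest are hidden behind the lever and spout. The arm sags about 4.5 mm under load, so I'll pull a little further, hold, and estimate the tip angle from the picture.

Run:
```python
from station import r
from g import *
import cv2
R=levR(1)
p=tcp(grip(1.46),R); r.move_straight(p,feed=40,rotation=R); r.pause(1.5); s=r.sense()
print(s['time_s'],(s['position']-p).round(1),s['wrist_force'].round(1))
g=np.linalg.inv(RS)@(s['position']-19*s['tcp_rot'][:,1]-ST)
print('angle est',np.radians(40)-np.arctan2(g[1],g[2]-150),'r',np.hypot(g[1],g[2]-150))
sd=r.camera('side'); o=C([170,110]); im=cv2.resize(sd[110:260,170:320],None,fx=4,fy=4,interpolation=2)
for th,col in((1.3,(0,0,255)),(1.42,(0,255,255))):
    P=[w(PIV+Rx(A0+th)@C(q,float)) for q in((40,35,75),(-40,35,75),(-40,35,-75),(40,35,-75),(40,35,75))]
    cv2.polylines(im,[((proj('side',C(P))-o+.5)*4).astype(int)],False,col,1)
cv2.imwrite('pics/s7.png',im)
```

```text
21.45 [ 1.6 -4.6  1.6] [  1.8 -10.4   3.8]
angle est 1.4332479854619251 r 167.98655461092937
```

View pics/s7.png

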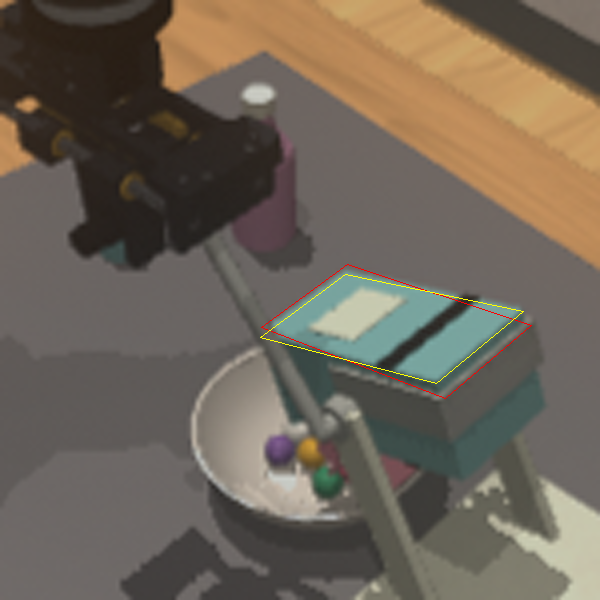

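The tip angle is about 1.42 rad: the yellow outline fits the carton face and the gripper position gives 1.43. Now I ease it back slowly.

Run:
```python
from station import r
from g import *
import cv2
R=levR(1)
def ang(s):
    g=np.linalg.inv(RS)@(s['position']-19*s['tcp_rot'][:,1]-ST); return np.radians(40)-np.arctan2(g[1],g[2]-150)
for th in np.r_[np.linspace(1.46,0,14)[1:],-.03]:
    p=tcp(grip(th),R); r.move_straight(p,feed=60,rotation=R); s=r.sense()
    print(round(th,2),round(s['time_s'],2),round(ang(s),3),round(s['width']*88,1),s['wrist_force'].round(1))
r.pause(.3); s=r.sense(); print(s['time_s'],ang(s),s['wrist_force'].round(1))
t=r.camera('top');sd=r.camera('side')
cv2.imwrite('pics/t8.png',cv2.resize(t[120:245,200:355],None,fx=4,fy=4,interpolation=2));cv2.imwrite('pics/s8.png',cv2.resize(sd[110:260,170:320],None,fx=4,fy=4,interpolation=2))
```

```text
1.35 21.97 1.315 15.5 [  4.7 -13.4  -8.1]
1.24 22.43 1.198 15.0 [  9.7 -16.4 -23.7]
1.12 22.9 1.089 15.3 [ 11.  -18.1 -29. ]
1.01 23.37 0.984 15.4 [ 12.  -15.2 -31.9]
0.9 23.83 0.881 15.9 [ 11.  -10.3 -31.5]
0.79 24.3 0.779 16.2 [ 10.1  -5.4 -27.8]
0.67 24.77 0.672 16.1 [  6.5  -3.3 -21.4]
0.56 25.23 0.561 16.5 [  5.6  -0.9 -18. ]
0.45 25.7 0.448 16.8 [  4.8   0.4 -16.9]
0.34 26.17 0.335 16.7 [  1.6   2.1 -13.6]
0.22 26.63 0.221 16.7 [-2.2  1.8 -9.6]
0.11 27.1 0.11 16.3 [-3.5  2.  -7.7]
0.0 27.57 0.006 16.7 [-6.   5.2 -0.1]
-0.03 27.82 -0.004 16.6 [-11.1  14.2  17.6]
28.1167 -0.004017687276487769 [-10.6  14.3  17. ]
```

View pics/t8.png

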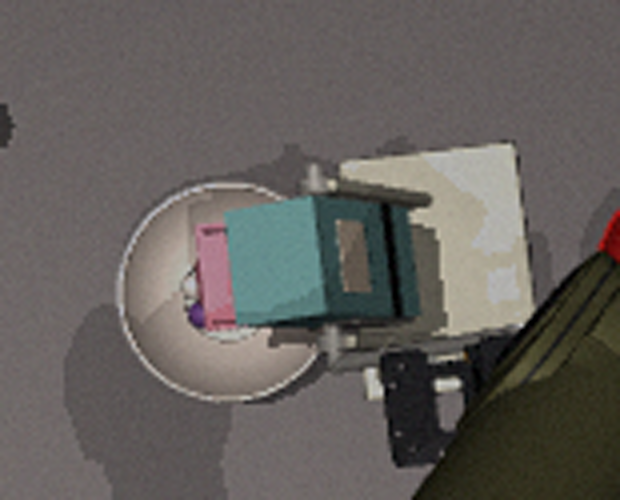

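View pics/s8.png

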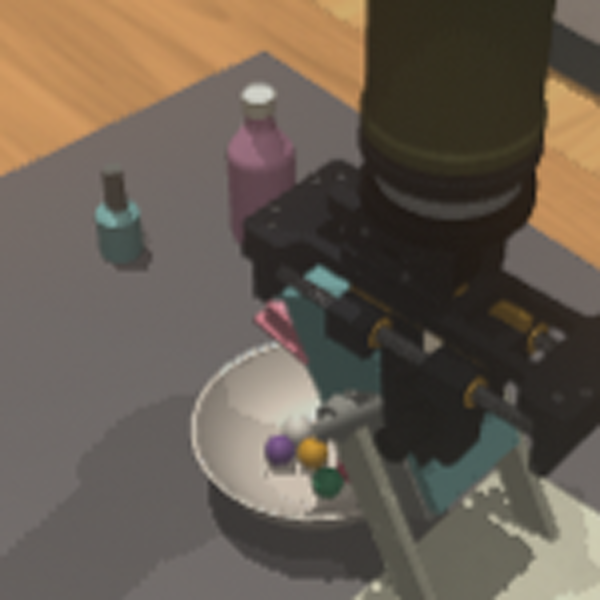

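The cradle is home, pressed on its stop at −0.004 rad. I can see white, purple, orange, green and a bit of red at (345,470). I need to find the sixth marble before releasing.

Run:
```python
from station import r
import cv2,numpy as np
a=np.mean([r.camera('side').astype(float) for _ in range(4)],0); b=np.mean([r.camera('top').astype(float) for _ in range(4)],0)
A=cv2.resize(a[205:245,215:265],(500,400),interpolation=cv2.INTER_CUBIC);B=cv2.resize(b[170:205,235:270],(300,300),interpolation=cv2.INTER_CUBIC)
o=np.zeros((400,800,3)); o[:,:500]=A; o[:300,500:]=B
cv2.imwrite('pics/z9.png',np.clip(o*1.5,0,255))
```

```text
[ WARN:0@10.490] global loadsave.cpp:1063 imwrite_ Unsupported depth image for selected encoder is fallbacked to CV_8U.
```

View pics/z9.png

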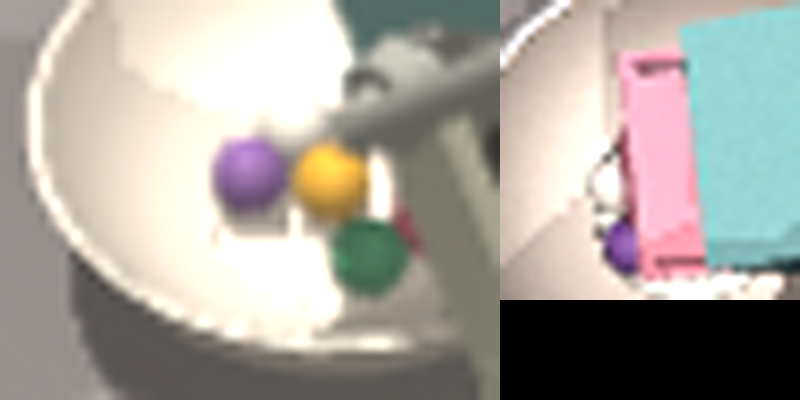

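Five are visible (purple, white, orange, green, red), and a sixth could be behind the lever and boss. There is plenty of time, so I'll lift the lever partway to see past it. If it stays hidden, I'll pour again.

Run:
```python
from station import r
from g import *
import cv2
R=levR(1)
r.gripper_to(0.05,20)
o=np.zeros((400,800,3))
for i,th in enumerate((.2,.4,.6,.8)):
    p=tcp(grip(th),R); r.move_straight(p,feed=70,rotation=R)
    if th in(.4,.8):
        a=np.mean([r.camera('side').astype(float) for _ in range(2)],0)
        o[:,400*(i//2):400*(i//2)+400]=cv2.resize(a[205:245,225:265],(400,400),interpolation=cv2.INTER_CUBIC)
s=r.sense(); print(s['time_s'],s['wrist_force'].round(1),s['width']*88)
cv2.imwrite('pics/z10.png',np.clip(o*1.5,0,255).astype(np.uint8))
```

```text
31.6417 [ 0.8 -7.9 -2.2] 16.500453927090437
```

View pics/z10.png

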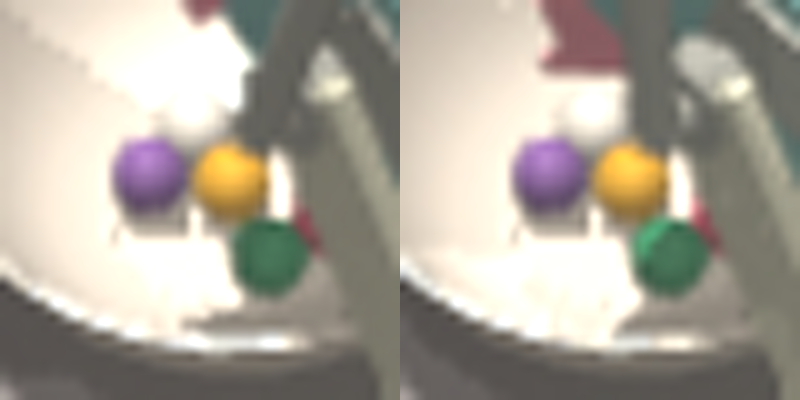

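The sixth is still hidden behind the lever and upright. I'll finish a second full pour, hold it, and take views at small tilts on the way back.

Run:
```python
from station import r
from g import *
import cv2
R=levR(1)
def ang(s):
    g=np.linalg.inv(RS)@(s['position']-19*s['tcp_rot'][:,1]-ST); return np.radians(40)-np.arctan2(g[1],g[2]-150)
for th in (.95,1.1,1.22,1.34,1.46):
    r.move_straight(tcp(grip(th),R),feed=80,rotation=R)
r.pause(2.0); s=r.sense(); print(s['time_s'],ang(s),s['wrist_force'].round(1))
o=np.zeros((600,800,3))
a=r.camera('side');o[:400,:400]=cv2.resize(a[205:245,225:265],(400,400),interpolation=2)
for i,th in enumerate(np.linspace(1.46,.15,12)[1:]):
    r.move_straight(tcp(grip(th),R),feed=60,rotation=R)
    if i in(2,): a=r.camera('side');o[:400,400:]=cv2.resize(a[205:245,225:265],(400,400),interpolation=2)
for th in(.05,-.02): r.move_straight(tcp(grip(th),R),feed=40,rotation=R)
s=r.sense(); print(s['time_s'],ang(s),s['wrist_force'].round(1))
cv2.imwrite('pics/z11.png',np.clip(o*1.5,0,255).astype(np.uint8))
```

```text
35.8 1.4390729003372318 [  1.1 -10.2   2.4]
42.2417 -0.001600991019767628 [-8.  13.3 13.5]
```

View pics/z11.png

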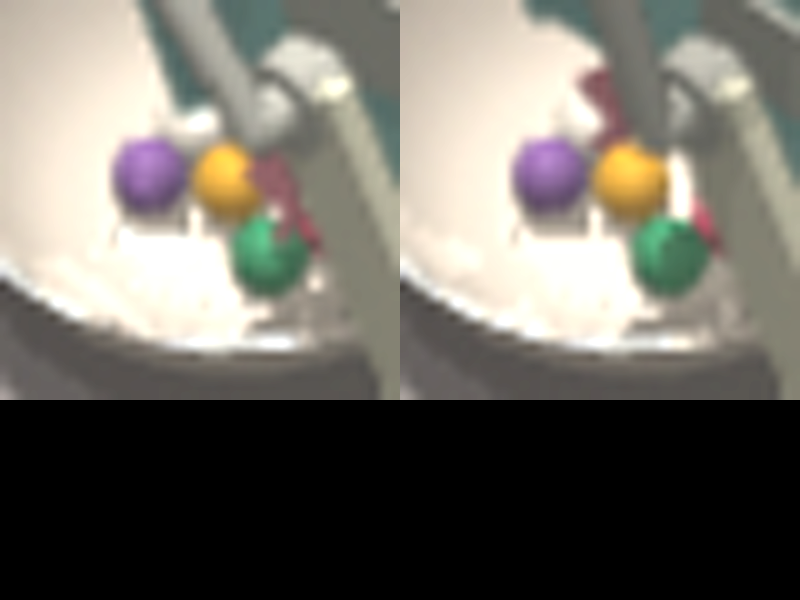

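The marbles did not move during the second pour, so nothing more came out and the carton should be empty. Now I release at home and retreat.

Run:
```python
from station import r
from g import *
import cv2
R=levR(1)
r.move_straight(tcp(grip(0.005),R),feed=20,rotation=R)
r.gripper_to(0.6,20); r.pause(.3)
s=r.sense(); print(s['wrist_force'].round(1),s['width']*88)
p=s['position']; r.move_straight(p+C([0,0,130]),feed=120); 
r.move_straight(p+C([-130,-120,170]),feed=250); r.pause(.5)
s=r.sense(); print(s['time_s'],s['wrist_force'].round(1))
t=r.camera('top');sd=r.camera('side')
cv2.imwrite('pics/t12.png',cv2.resize(t,(800,600),interpolation=2));cv2.imwrite('pics/s12.png',cv2.resize(sd[110:260,170:320],None,fx=4,fy=4,interpolation=2))
A=cv2.imread('pics/raw_top.png'); d=cv2.absdiff(A,t).max(2); 
for n,(x,y) in dict(remover=(182,147),teal=(167,182),cream=(153,235)).items(): print(n,d[y-15:y+15,x-15:x+20].mean())
```

```text
[0.4 0.  0.7] 53.03318390763505
46.1917 [-0.7 -0.2  0.1]
remover 5.352380952380952
teal 5.479047619047619
cream 5.811428571428571
```

View pics/t12.png

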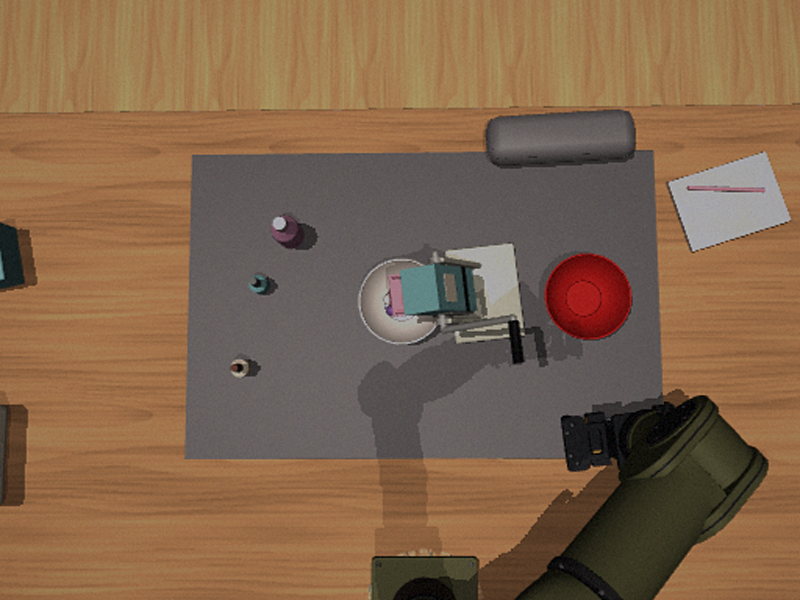

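View pics/s12.png

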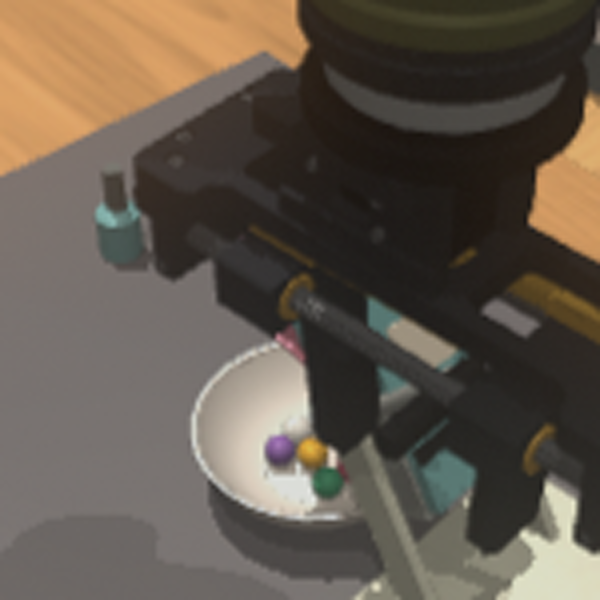

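The lever grip is back at (516,341) and the bowl at (400,301), as at the start. The bottles are unmoved, there are no stray marbles on the desk, and the gripper is clear.

```bash
python3 -c "
from station import r
print(r.hand_in())"
```

```text
the job is handed in; nothing more can be done
None
```

I finished the job and handed it in at about 46 s, but I could only see five of the six marbles in the bowl. The hand-in gave no verdict.

- **Spout:** I pulled it out by the tab until it hit its stop. Image overlays put it between about 0.6 and 0.85 rad. The force on the tab at release says it was still on the stop. The cradle lifted about 0.07 rad during the pull and then came home again.
- **Pour:** I pulled the lever to about 1.43 rad and held it there. I did this twice because I couldn't see the sixth marble.
- **Return:** I eased the lever back at roughly 0.25 rad/s both times, until the cradle pressed on its stop at about 0 rad, then let go.

**Last checks:**
- The lever grip, bowl and bottles are where they started in the top view, and the gripper touches nothing.
- Purple, white, orange, green and red marbles show in the bowl, with none seen on the desk.
- The sixth was never seen directly. It may be hidden behind the upright and carton. The second pour moved none of the visible marbles, so the carton is probably empty, but I could not confirm it.

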